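# Seat the weighing plate on the kitchen scale's three balls

### The job

Pick up the steel weighing plate by its black handle and put it back on the kitchen scale: red dot to the side of the scale's dark display, its three grooves on the three steel balls, pressed down between the two blue spring clips until they snap over its sides and pull it fully home. Its carrier may stand higher or lower, so feel for it, and press gently, never with more than 20 N, or the scale is overloaded; then let go. Leave the jars, the mug and the pepper mill where they are.

Things in the scene. Friction and masses are not known exactly. Their poses are not given: they have to be found in the camera images.
- scale: Kitchen scale, white housing 210 x 190 x 26 mm, fixed to the worktop. Origin: centre of its underside, on the worktop; x points away from its dark display strip (near its -x edge), z up. Over it an aluminium cross, the carrier, stands on a brass height screw left anywhere within 30 mm: its ball centres are 49 to 79 mm above the worktop. That height is not measured.
- scale_axis (a point): Point on the scale's vertical centre line, 26 mm up, axes as the scale's. The carrier bears three steel balls (16 mm diameter) at scale x, y = (-50, 0), (35, 35), (35, -35) mm. Home is the plate's origin on this line, 3.3 mm above the ball centres (52 to 82 mm above the worktop), axes agreeing with the scale's, each groove on its ball.
- clip_left (a joint): Outward slide of the blue spring clip at scale y = +61 mm (x = 0, 18 mm wide), m, 0 when empty, 5 N preload, 0.6 N/mm, up to 8 mm. Its round nose (4 mm radius) is centred 19.5 mm above the ball centres, 60.8 mm from the scale's centre plane; above it a lead-in flare leans outwards, 30 degrees off vertical, to 35 mm above the ball centres. Under 1 mm when the plate is home.
- clip_right (a joint): The same for the blue clip at scale y = -61 mm.
- pin (a joint): How far the orange plunger (8 mm diameter, standing in the middle of the carrier, soft spring under 1.5 N) is pushed down by the plate's underside, m: 0 without the plate, 6 mm when the plate is home (6 mm minus the plate's height above home).
- load (a joint): Sinking of the carrier (with balls, clips and plunger) on its load spring, m, 0 when empty, 8 N per mm: about 0.4 mm under the plate alone; beyond 3.1 mm (25 N, the plate's weight included) it is overloaded. After the snap the carrier springs back up by what it had sunk.
- plate: Weighing plate, steel, 150 (x) x 118 (y, over its side rails) mm, about 0.35 kg. Origin: its centre, in the plane of the lower lips of its three grooved blocks (on the worktop at the start), z up. Slab from 9 to 15 mm above the origin. Once the clips have it, they pull it down and, when it is let go, draw it into the grooves from about 2 mm off.
- front_groove (a point): Lip plane, middle of the plate's V groove near the red dot, at plate (-50, 0, 0) mm, running along x. The other two are at (35, 35) and (35, -35) mm, along the diagonals through the origin. Each is 90 degrees, 16 mm wide at the lips, 8 mm deep, 26 mm long, slippery on the balls, and sits on its ball when home.
- rail_left (a point): Axis of the plate's round left side rail (4 mm radius, along x), at plate (0, 55, 12) mm; the right one is at y = -55. Coming down, the rails meet the clips about 10 mm above home; the push needed to pass, some 9 to 16 N, peaks about 7 mm and is nil about 4 mm above home. The carrier sinks as it is pushed, by 1 to 2 mm.
- plate_grip (a point): Centre of the plate's handle, 51 mm above the plate's origin: black bar 76 (plate x) x 14 (plate y) x 14 mm on two thin posts, its underside 29 mm above the slab. Grip it across its 14 mm width.
- plate_mark (a point): Red dot, 12 mm, on top of the slab near its -x edge, at plate (-62, 0, 15.5) mm.
- jam_jar: Jam jar with a pink filling, 62 mm wide, 99 mm tall, bystander. Origin: centre of its underside.
- pepper_mill: Wooden pepper mill, 58 mm wide, 170 mm tall, bystander. Origin: centre of its underside.
- mug: White mug with dark dots, 82 x 117 x 91 mm, bystander. Origin: under it.
- spice_jar: Spice jar with a red cap, 45 mm wide, 106 mm tall, bystander. Origin: centre of its underside.

How it is judged:
By the outcome, as a careful person would: the job done as asked, in the order asked, and still so for the second after the job is handed in, with the robot touching nothing.
It also fails if it takes over 62 s, if anything falls off the work surface, if the arm or the gripper's body presses on something with over 40 N, if the wrist force passes 120 N, or if a joint passes its speed limit or range.

### The arm

A 6-joint arm with a two-finger parallel gripper is mounted at the origin on a cart in front of the work surface, level with it; the furniture and walls round the work are solid. World frame = base frame: x ahead of the robot, y to its left, z up, the work surface at z = 0. Lengths are in m, angles in rad, forces in N, time in s.
With the tool pointing down it reaches from about 0.4 to 0.825 m from the base axis. Payload 7 kg.
Tool frame: the origin (TCP) lies at the very end of the fingers, on their centre line; the grasp point (between the pads) lies 19 mm behind it; z points along the fingers, y is the line along which they close (so a half turn about z gives the same grasp; the last joint's range is limited). The gripper opens to 88 mm and grips with 3 to 60 N. Pads are 19 mm wide; open, the fingers measure 130 mm over their backs; the gripper's body (78 mm by 193 mm) begins 47 mm behind the grasp point.
Start: joints at [-0.925, 0.359, 0.012, 0, -1.224, -0.288], TCP at [0.236, -0.632, 0.227] pointing down, gripper open.
Joint ranges: [-3.07, 3.07], [-1.43, 2.12], [-1.02, 1.25], [-3.03, 1.67], [-3.05, -0], [-3.03, 3.03]. Speed limits (rad/s): [2.39, 2.39, 3.01, 3.14, 3.14, 3.14].

### API

Orientations are given as [roll, pitch, yaw] about the fixed x, y, z axes, in that order (R = Rz(yaw) Ry(pitch) Rx(roll)).
In Python, from station import arm, grab_frame gives the robot as it stands.
- The arm moves only by the tool jog_arm, never from a script. Its argument "deltas" is a list that holds one entry, the list of rows, each a list of 4 numbers: the shift along the tool's x, y, z in units of 60 mm (1.0 is 60 mm), then the turn about the tool's z in units of 5 degrees (1.0 is 5 degrees). A call has 1 to 8 rows; each row is the pose to reach, as a shift and turn from the pose commanded when the call began, along the tool's axes at that moment; what a row does not reach only later rows make up. A row lasts 1/8 s, in which the tool goes at most 62.5 mm and 10.7 degrees, less where a joint would pass 70% of its speed; a pose out of reach is approached as far as the arm can. A call with a gripper value outside its range is refused whole. "grip" is the finger opening in mm, from 0 to 87.6, set as the call begins (left out, the last holds). The fingers move at their own pace and stop on an object; "squeeze" is the grip in N (left out, the last holds). Time passes only in rows, so rows that repeat a pose let the fingers close. It gives the time, the measured TCP pose, the force, the opening and the grip force at its end, in the units of the state.
- arm.get_state(): the state, without advancing time (a new reading comes with each control period).
- grab_frame(name): name is "scene" or "top"; returns a dict with "img" (384x512x3 uint8, red, green, blue), "vfov" (degrees; the focal length in pixels is half the picture's height over the tangent of half this angle, whatever the lens; pixels are square), "cx", "cy" (the principal point, pixels), "xyz" and "rotation" of the camera in the world. Camera axes: x right, y down, z forward; pixel columns grow to the right and rows downward; lengths in m; the calibration is good to about 2 mm. A picture is of the moment at which its call begins. There is no depth.
- arm.job_done(): hands the job in; it is judged then, once.
The state is a dict: "t": time; "q": joint angles; "qd": joint speeds; "joint_efforts": joint torques, N m; "eef_pos": TCP position; "ee_rot": TCP orientation; "force": force on the tool from outside, world axes, zero at the start; "moment": the same for the moment, N m; "width": finger opening in m; "gripper_force": force on a finger pad.
Only numpy, scipy, OpenCV 4.12 (cv2) and the standard library are available. Lean on these libraries where they do the work, as an engineer would, in place of code of your own. Each camera call takes 0.05 s, during which the arm holds its last target. There are 200 camera calls.

## Working session

There is one attempt and no reset: what is moved stays moved. The work goes in short steps, Python scripts to look and compute and a tool call to move; the robot and the scene stay as the last step left them, time stands still between calls to the robot, and variables do not carry over. Pictures are saved under pics/ and viewed, at most 10 in all, crops included, and the job is handed in when it is done.

Besides the shell and the picture viewer there is one more tool, called after ">>>" as a command line: name --argument value ..., lists and objects as JSON in quotes. jog_arm: Moves the arm, as the interface text tells. Its arguments: {"type":"object","properties":{"deltas":{"type":"array"},"grip":{"type":"number"},"squeeze":{"type":"number"}},"required":["deltas"]}

```bash
mkdir -p pics
python3 - <<'E'
from station import arm, grab_frame
import cv2,pickle
d={}
for n in("scene","top"):
    f=grab_frame(n);d[n]=f
    cv2.imwrite(f"pics/{n}0.png",f["img"][:,:,::-1]); print(n,f["vfov"],f["cx"],f["cy"],f["xyz"],f["rotation"],{k for k in f})
pickle.dump(d,open("f0.pkl","wb"))
s=arm.get_state();print(s)
E
```

```text
scene 42.87346561360019 261.17429612057384 194.66536805775903 [-0.19104132 -1.01216547  0.90278188] [-2.17694124 -0.00903437 -0.63891275] {'cx', 'cy', 'rotation', 'xyz', 'vfov', 'img'}
top 49.15139871052924 259.4072513403663 197.0516821146984 [ 0.39413602 -0.10603109  1.47711709] [-3.03465512  0.03810279 -1.56064827] {'cx', 'cy', 'rotation', 'xyz', 'vfov', 'img'}
{'t': 0.1, 'q': array([-9.24914698e-01,  3.59314638e-01,  1.11502410e-02, -2.89241892e-04,
       -1.22406554e+00, -2.88110851e-01]), 'qd': array([ 0.00075684, -0.00164918,  0.00163513,  0.00181843, -0.0015065 ,
       -0.00195494]), 'joint_efforts': array([-1.56835187e-03, -5.84163773e+01,  2.93751007e+01,  7.01547548e+00,
        1.01401733e-02, -3.48548292e-05]), 'eef_pos': array([ 0.23620649, -0.63187028,  0.22572014]), 'ee_rot': array([ 3.14014086e+00, -1.46671484e-04, -2.78392026e+00]), 'force': array([ 0.1374833 , -0.39319216, -0.08582639]), 'moment': array([-0.0128418 ,  0.02261826,  0.01071915]), 'gripper_force': 0.0, 'width': 0.08759493426362895}
```

View pics/scene0.png

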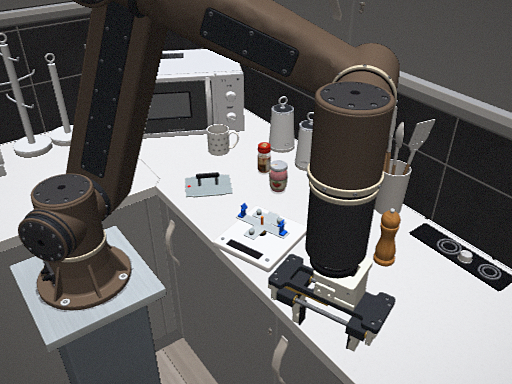

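View pics/top0.png

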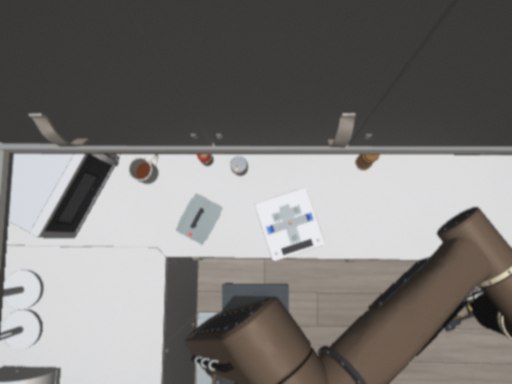

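The scene view shows the plate near (208,184) with its red dot on the left, and the scale near (262,235). In the top view the plate is at (200,218) with its dot at (190,234). The scale is at (290,225) with its display at (297,246) and its clips at (270,230) and (309,217). Next I'll view enlarged crops.

```bash
cat > h.py <<'E'
import numpy as np,cv2
from scipy.spatial.transform import Rotation as R
def cam(f):
    F=192/np.tan(np.radians(f["vfov"]/2)); return F,R.from_euler("xyz",f["rotation"]).as_matrix(),np.array(f["xyz"])
def ray(f,p):
    F,M,c=cam(f); d=M@np.array([(p[0]-f["cx"])/F,(p[1]-f["cy"])/F,1.]); return c,d/np.linalg.norm(d)
def onz(f,p,z):
    c,d=ray(f,p); return c+d*(z-c[2])/d[2]
def proj(f,X):
    F,M,c=cam(f); v=M.T@(np.array(X)-c); return np.array([f["cx"]+F*v[0]/v[2],f["cy"]+F*v[1]/v[2]])
def tri(fa,a,fb,b):
    c1,d1=ray(fa,a);c2,d2=ray(fb,b)
    t=np.linalg.lstsq(np.c_[d1,-d2],c2-c1,rcond=None)[0]
    p,q=c1+d1*t[0],c2+d2*t[1]; return (p+q)/2,np.linalg.norm(p-q)
E
python3 - <<'E'
import pickle,cv2,numpy as np
from h import *
d=pickle.load(open("f0.pkl","rb"))
a=cv2.resize(d["top"]["img"][180:270,170:330],None,fx=5,fy=5,interpolation=cv2.INTER_CUBIC)
cv2.imwrite("pics/c1.png",a[:,:,::-1])
b=cv2.resize(d["scene"]["img"][165:270,175:315],None,fx=5.5,fy=5.5,interpolation=cv2.INTER_CUBIC)
cv2.imwrite("pics/c2.png",b[:,:,::-1])
for n in d:
    im=d[n]["img"]; h=cv2.cvtColor(im,cv2.COLOR_RGB2HSV).astype(int); H,S,V=h[...,0],h[...,1],h[...,2]
    for nm,m in dict(blue=(H>100)&(H<130)&(S>150)&(V>60),red=((H<6)|(H>174))&(S>110)&(V>80),orange=(H>8)&(H<20)&(S>120)&(V>120),dark=(V<60)).items():
        k,l,st,ce=cv2.connectedComponentsWithStats(m.astype(np.uint8))
        for i in range(1,k):
            x,y=ce[i]
            r=(170<x<330 and 180<y<270) if n=="top" else (175<x<310 and 165<y<270)
            if r and st[i][4]>2: print(n,nm,st[i],ce[i].round(2))
E
```

```text
scene blue [238 203   9  15  65] [242.42 210.77]
scene blue [278 220   9  16  76] [281.49 228.41]
scene red [272 183   8   3  11] [275.27 184.18]
scene red [188 185   3   2   6] [189.  185.5]
scene orange [261 216   2   7   9] [261.78 218.44]
scene dark [258 164   8   8  38] [261.5  167.66]
scene dark [196 173  23  13 110] [206.63 176.39]
scene dark [307 175   3   3   4] [308.   176.25]
scene dark [257 213   4   2   6] [258.5  213.67]
scene dark [260 232   6   4  13] [262.46 233.77]
scene dark [250 234   3   1   3] [251. 234.]
scene dark [227 240  36  19 220] [244.16 248.94]
scene dark [277 255  19  15  36] [286.75 260.19]
scene dark [297 257   6   7  13] [300.38 259.69]
top blue [308 215   3   4   8] [309.  216.5]
top blue [269 228   3   4  10] [270.  229.2]
top red [189 233   3   3   5] [190. 234.]
```

View pics/c1.png

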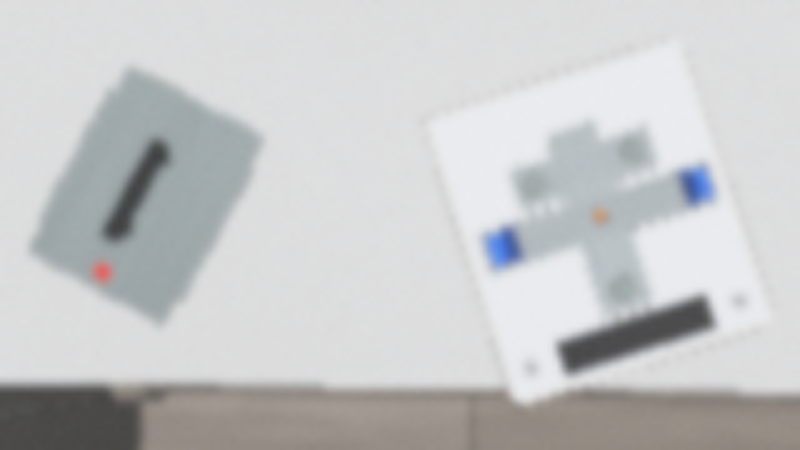

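View pics/c2.png

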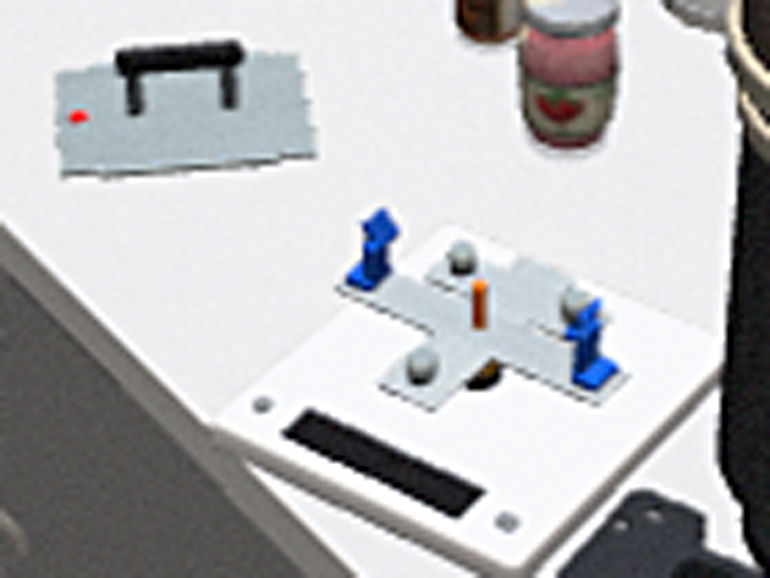

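c1 (top view, ×5) shows the housing corners at about (425,118), (680,40), (772,322) and (525,405), the display at lower right and the orange plunger at (600,216). The plate's handle runs from (158,152) to (117,232), with the dot at (102,272). c2 (scene view, ×5.5) shows the three balls at (462,257), (575,302) and (423,364), the clips and the handle bar.

```bash
cat > meas.py <<'E'
import pickle
from h import *
d=pickle.load(open("f0.pkl","rb")); T,S=d["top"],d["scene"]
U=8; x0,y0=170,180
a=cv2.resize(T["img"][180:270,170:330],None,fx=U,fy=U,interpolation=cv2.INTER_CUBIC).astype(int)
px=lambda p:((np.array(p)+.5)/U-.5+[x0,y0])
V=a.sum(2)/3; BR=a[...,2]-a[...,0]
def big(m,sel=None):
    m=cv2.morphologyEx(m.astype(np.uint8),cv2.MORPH_OPEN,np.ones((5,5)))
    cs,_=cv2.findContours(m,cv2.RETR_EXTERNAL,cv2.CHAIN_APPROX_NONE)
    return max(cs,key=cv2.contourArea)
print("bg",a[80,400],"scale",a[150,900],a[440,960],"plate",a[180,220])
L=np.arange(a.shape[1])[None,:]; Y=np.arange(a.shape[0])[:,None]
plate=(V<195)&(L<540)&(Y<540)
house=(((BR>4)&(V>228))|(V<190)&(Y<600))&(L>640)&(L<1255)
for n,m,z in(("plate",plate,.015),("house",house,.026)):
    c=big(m); hull=cv2.convexHull(c)
    ep=cv2.approxPolyDP(hull,25,True)[:,0]; r=cv2.minAreaRect(hull)
    for tag,q in(("approx",ep),("rect",cv2.boxPoints(r))):
        w=np.array([onz(T,px(p),z) for p in q])
        print(n,tag,np.linalg.norm(np.diff(np.r_[w,w[:1]],axis=0),axis=1).round(4),"mid",w.mean(0).round(4)); print(w[:,:2].round(4).tolist())
def blob(m):
    c=big(m); M=cv2.moments(c); return px((M["m10"]/M["m00"],M["m01"]/M["m00"])),c
h,c=blob((V<85)&(L<540)&(Y<440)); hw=onz(T,h,.058)
r=cv2.minAreaRect(c); b=np.array([onz(T,px(p),.058) for p in cv2.boxPoints(r)]); print("handle",hw,b[:,:2].round(4).tolist())
rd,_=blob((a[...,0]-a[...,1]>60)&(L<540)); dw=onz(T,rd,.0155); print("dot",dw)
v=hw-dw; print("plate yaw from dot->handle",np.degrees(np.arctan2(v[1],v[0])),np.linalg.norm(v[:2]))
ds,c=blob((V<110)&(L>700)&(Y<620)); r=cv2.minAreaRect(c); b=np.array([onz(T,px(p),.027) for p in cv2.boxPoints(r)]);print("display",b.mean(0),b[:,:2].round(4).tolist())
sc=lambda x,y:(np.array([x,y])+.5)/5.5-.5+[175,165]
# handle top-centre bar in scene, plunger tip
print("plunger",tri(T,(np.array([600,216])+.5)/5-.5+[170,180],S,sc(479,287)))
print("clips",tri(T,(np.array([503,248])+.5)/5-.5+[170,180],S,sc(372,250)),tri(T,(np.array([697,185])+.5)/5-.5+[170,180],S,sc(590,345)))
print("handle tri",tri(T,h,S,sc(180,56)))
print("dot tri",tri(T,rd,S,(189,185.6)))
for x,y in((462,257),(575,303),(423,364)): print([onz(S,sc(x,y),z)[:2].round(4).tolist() for z in(.05,.064,.078)])
E
python3 meas.py
```

```text
bg [221 221 222] scale [233 235 238] [186 194 198] plate [161 170 173]
plate approx [0.1061 0.1465 0.1067 0.1441] mid [0.4738 0.1636 0.015 ]
[[0.5625, 0.1774], [0.5141, 0.0829], [0.3839, 0.1503], [0.4348, 0.2441]]
plate rect [0.153  0.1206 0.1519 0.1197] mid [0.4739 0.1635 0.015 ]
[[0.434, 0.2518], [0.5699, 0.1815], [0.5132, 0.075], [0.3787, 0.1456]]
house approx [0.0688 0.1711 0.0796 0.1657] mid [ 0.5139 -0.1344  0.026 ]
[[0.5735, -0.2023], [0.5088, -0.2258], [0.4484, -0.0658], [0.5249, -0.0438]]
house rect [0.1743 0.0804 0.1732 0.0804] mid [ 0.5144 -0.1337  0.026 ]
[[0.5231, -0.0383], [0.5816, -0.2025], [0.5055, -0.2286], [0.4474, -0.0654]]
handle [0.47356451 0.16255899 0.058     ] [[0.4464, 0.1818], [0.5065, 0.1516], [0.5014, 0.1417], [0.4414, 0.1719]]
dot [0.41946781 0.1926207  0.0155    ]
plate yaw from dot->handle -29.061068910902247 0.061888278607356816
display [ 0.37988934 -0.17848023  0.027     ] [[0.3725, -0.1271], [0.4047, -0.2242], [0.3873, -0.2298], [0.3551, -0.1328]]
plunger (array([ 0.45841573, -0.15242565,  0.08149016]), np.float64(0.00031912124385429397))
clips (array([ 0.43704742, -0.08833762,  0.07547036]), np.float64(0.0007667306397938779)) (array([ 0.47942427, -0.21669248,  0.07592306]), np.float64(0.0006643836729118653))
handle tri (array([0.47419336, 0.16387891, 0.05036391]), np.float64(0.00047388489535678746))
dot tri (array([0.41970186, 0.19285205, 0.01376496]), np.float64(0.00047467554359408644))
[[0.4918, -0.0932], [0.4806, -0.1083], [0.4694, -0.1234]]
[[0.5156, -0.1597], [0.504, -0.1737], [0.4924, -0.1877]]
[[0.4226, -0.1542], [0.4125, -0.1683], [0.4024, -0.1824]]
```

The two views agree to under 1 mm. The plate is at about (0.474, 0.163) with yaw about -27.5°. The scale axis is at about (0.4584, -0.1524) with yaw about 18.3°, and the ball centres are at about z 0.064.

```bash
cat > go.py <<'E'
import sys,numpy as np
from station import arm
from scipy.spatial.transform import Rotation as R
s=arm.get_state(); M=R.from_euler("xyz",s["ee_rot"]).as_matrix()
x,y,z,yaw=map(float,sys.argv[1:5])
d=M.T@(np.array([x,y,z])-s["eef_pos"])/.06
yc=np.degrees(np.arctan2(M[1,0],M[0,0])); t=-((yaw-yc+180)%360-180)/5
print("t",s["t"],"pos",s["eef_pos"].round(4),"rpy",np.degrees(s["ee_rot"]).round(2),"F",s["force"].round(2),"w",round(s["width"],4),"gf",s["gripper_force"]); print("delta",d.round(3),"turn",round(t,3))
E
python3 go.py 0.474 0.163 0.15 152.5
```

```text
t 0.1 pos [ 0.2362 -0.6319  0.2257] rpy [ 1.7992e+02 -1.0000e-02 -1.5951e+02] F [ 0.14 -0.39 -0.09] w 0.0876 gf 0.0
delta [-8.351 11.02   1.277] turn 9.599
```

>>> jog_arm --deltas '[[[-8.35,11.02,0,9.6],[-8.35,11.02,0,9.6],[-8.35,11.02,0,9.6],[-8.35,11.02,0,9.6],[-8.35,11.02,0,9.6],[-8.35,11.02,0,9.6],[-8.35,11.02,0,9.6],[-8.35,11.02,0,9.6]]]'

```text
t: 1.1
eef_pos: [0.3764, -0.1641, 0.2268]
ee_rot: [3.141, 0.001, 2.661]
force: [3.1, -0.2, -0.6]
width: 0.0877
gripper_force: 0.0
```

```bash
python3 go.py 0.474 0.163 0.15 152.5
```

```text
t 1.1 pos [ 0.3764 -0.1641  0.2268] rpy [1.7998e+02 3.0000e-02 1.5249e+02] F [ 3.07 -0.17 -0.64] w 0.0877 gf 0.0
delta [1.076 5.587 1.282] turn -0.002
```

>>> jog_arm --deltas '[[[0.9,5.0,0.6,0],[0.9,5.0,0.6,0],[0.9,5.0,0.6,0],[0.9,5.0,0.6,0],[0.9,5.0,0.6,0],[0.9,5.0,0.6,0],[0.9,5.0,0.6,0],[0.9,5.0,0.6,0]]]'

```text
t: 2.1
eef_pos: [0.4667, 0.1241, 0.1909]
ee_rot: [3.141, -0.0, 2.661]
force: [0.6, 0.5, 0.6]
width: 0.0874
gripper_force: 0.0
```

```bash
python3 go.py 0.474 0.163 0.034 152.5
```

```text
t 2.1 pos [0.4667 0.1241 0.1909] rpy [179.99  -0.   152.45] F [0.65 0.49 0.63] w 0.0874 gf 0.0
delta [0.191 0.63  2.614] turn -0.011
```

>>> jog_arm --deltas '[[[0.19,0.63,0.5,0],[0.19,0.63,1.2,0],[0.19,0.63,2.0,0],[0.19,0.63,2.6,0],[0.19,0.63,2.6,0],[0.19,0.63,2.6,0]]]' --grip 45

```text
t: 2.85
eef_pos: [0.4752, 0.1638, 0.0362]
ee_rot: [3.14, 0.001, 2.661]
force: [-0.4, 0.5, 1.0]
width: 0.0456
gripper_force: 0.0
```

```bash
python3 go.py 0.474 0.163 0.034 152.5
python3 - <<'E'
from station import grab_frame
import cv2
f=grab_frame("scene"); cv2.imwrite("pics/g1.png",cv2.resize(f["img"][130:220,150:270],None,fx=6,fy=6,interpolation=cv2.INTER_CUBIC)[:,:,::-1])
E
```

```text
t 2.85 pos [0.4752 0.1638 0.0362] rpy [1.7992e+02 5.0000e-02 1.5247e+02] F [-0.37  0.53  1.01] w 0.0456 gf 0.0
delta [ 0.012 -0.022  0.036] turn -0.005
```

View pics/g1.png

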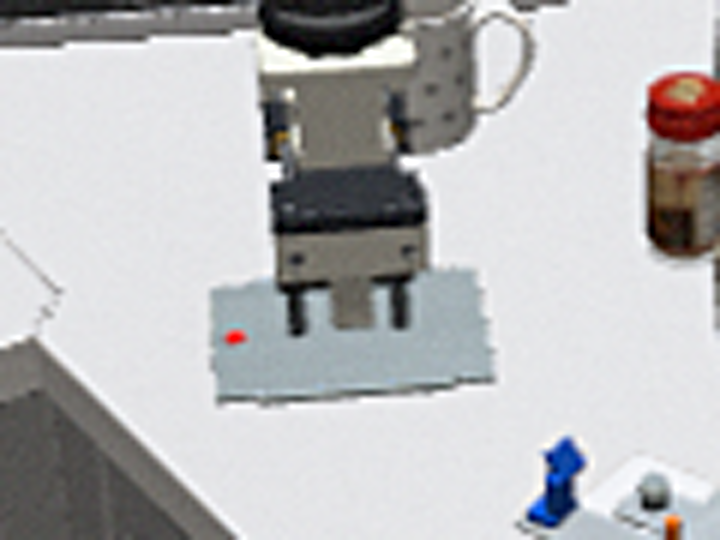

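g1 shows the fingers straddling the handle, centred between its posts, with the red dot at (235,337). I'll lower slightly and close.

>>> jog_arm --deltas '[[[0,0,0.05,0],[0,0,0.05,0],[0,0,0.05,0],[0,0,0.05,0],[0,0,0.05,0],[0,0,0.05,0],[0,0,0.05,0],[0,0,0.05,0]]]' --grip 0 --squeeze 55

```text
t: 3.9
eef_pos: [0.4741, 0.1637, 0.0318]
ee_rot: [-3.141, -0.0, 2.662]
force: [-2.5, -1.5, 6.0]
width: 0.0136
gripper_force: 55.0
```

```bash
python3 go.py 0.474 0.163 0.034 152.5
```

```text
t 3.9 pos [0.4741 0.1637 0.0318] rpy [-1.7998e+02 -1.0000e-02  1.5250e+02] F [-2.45 -1.49  5.98] w 0.0136 gf 55.00168204307556
delta [-0.003 -0.011 -0.036] turn 0.0
```

>>> jog_arm --deltas '[[[0,0,-0.1,0],[0,0,-0.5,0],[0,0,-1.2,0],[0,0,-2.0,0],[0,0,-2.4,0],[0,0,-2.4,0]]]'

```text
t: 4.65
eef_pos: [0.4751, 0.1646, 0.1774]
ee_rot: [3.138, 0.001, 2.662]
force: [-0.4, -0.1, -3.9]
width: 0.0135
gripper_force: 55.0
```

```bash
python3 go.py 0.4584 -0.1524 0.165 198.3
```

```text
t 4.65 pos [0.4751 0.1646 0.1774] rpy [1.7978e+02 8.0000e-02 1.5250e+02] F [-0.45 -0.13 -3.94] w 0.0135 gf 54.99868869781494
delta [-2.193 -4.816  0.19 ] turn -9.16
```

>>> jog_arm --deltas '[[[-0.2,-0.4,0,-0.8],[-0.5,-1.2,0,-2.2],[-0.9,-2.0,0,-3.8],[-1.3,-2.8,0,-5.4],[-1.7,-3.6,0,-7.0],[-2.0,-4.4,0,-8.3],[-2.15,-4.7,0.1,-9.0],[-2.19,-4.82,0.19,-9.16]]]'

```text
t: 5.65
eef_pos: [0.4561, -0.1544, 0.1623]
ee_rot: [3.14, -0.003, -2.824]
force: [-0.0, -0.1, -4.0]
width: 0.0137
gripper_force: 55.0
```

>>> jog_arm --deltas '[[[0,0,0,0],[0,0,0,0],[0,0,0,0],[0,0,0,0]]]'

```text
t: 6.15
eef_pos: [0.4576, -0.1528, 0.1645]
ee_rot: [-3.141, 0.001, -2.821]
force: [-1.0, 0.3, -2.8]
width: 0.0135
gripper_force: 55.0
```

```bash
python3 go.py 0.4584 -0.1524 0.165 198.3
python3 - <<'E'
from station import grab_frame
import cv2,pickle
d={n:grab_frame(n) for n in("scene","top")}; pickle.dump(d,open("f1.pkl","wb"))
a=cv2.resize(d["scene"]["img"][130:270,180:320],None,fx=4,fy=4,interpolation=cv2.INTER_CUBIC)
b=cv2.resize(d["top"]["img"][180:270,250:330],None,fx=4,fy=4,interpolation=cv2.INTER_CUBIC)
b=cv2.copyMakeBorder(b,0,560-360,0,800-560-b.shape[1] if b.shape[1]<240 else 0,cv2.BORDER_CONSTANT)[:, :240] if 0 else b
import numpy as np
b=cv2.resize(b,(240,270)); o=np.zeros((560,800,3),np.uint8); o[:,:560]=a; o[:270,560:]=b
cv2.imwrite("pics/s1.png",o[:,:,::-1])
E
```

```text
t 6.15 pos [ 0.4576 -0.1528  0.1645] rpy [-1.7999e+02  3.0000e-02 -1.6166e+02] F [-0.98  0.32 -2.77] w 0.0135 gf 54.99908745288849
delta [-0.015  0.002 -0.008] turn 0.009
```

View pics/s1.png

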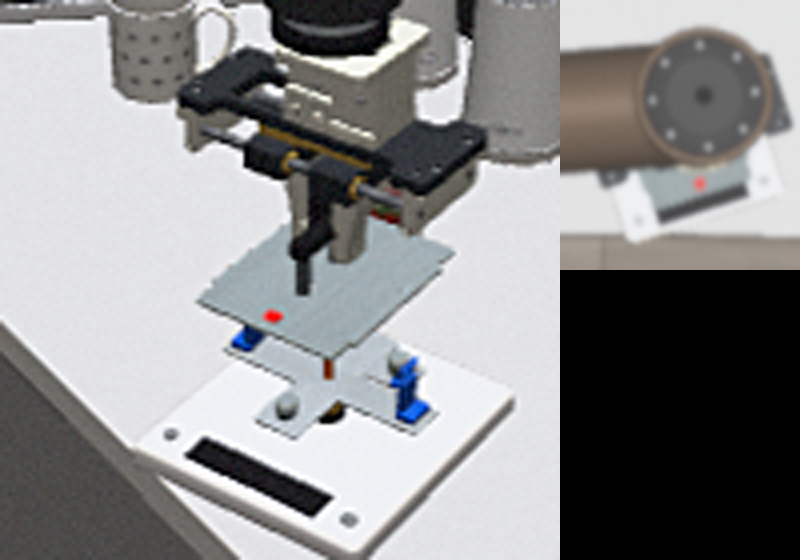

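s1 shows the plate held level over the scale, red dot at (273,316) on the display side. The slab's visible corners are at (198,301), (328,357) and (453,252). Next is the plate's offset from the axis.

```bash
cat > off.py <<'E'
import pickle,sys
from h import *
d=pickle.load(open(sys.argv[1],"rb")); zt=float(sys.argv[2]); T,S=d["top"],d["scene"]
P={}
for n,(xa,xb,ya,yb) in dict(top=(250,330,180,270),scene=(180,320,130,270)).items():
    im=cv2.resize(d[n]["img"][ya:yb,xa:xb],None,fx=8,fy=8,interpolation=cv2.INTER_CUBIC).astype(int)
    m=((im[...,0]-im[...,1]>50)&(im[...,0]-im[...,2]>50)).astype(np.uint8)
    k,l,st,ce=cv2.connectedComponentsWithStats(m)
    for i in range(1,k):
        if st[i][4]>150: 
            p=(ce[i]+.5)/8-.5+[xa,ya]; print(n,p.round(2),st[i][4]); 
            if n=="top" or (p[1]>200 and p[0]<260): P[n]=p
a=np.radians(18.3); C=np.array([.4584,-.1524]); Rz=np.array([[np.cos(a),np.sin(a)],[-np.sin(a),np.cos(a)]])
X,e=tri(T,P["top"],S,P["scene"]); print("dot",X.round(4),e,"in scale mm",(Rz@(X[:2]-C)*1e3).round(1))
for n,f in(("top",T),("scene",S)): print(n,"dot on plane, scale mm",(Rz@(onz(f,P[n],zt+.0155)[:2]-C)*1e3).round(1))
E
python3 off.py f1.pkl .1327
python3 - <<'E'
import pickle
from h import *
d=pickle.load(open("f1.pkl","rb"))
a=np.radians(18.3); C=np.array([.4584,-.1524]); Rz=np.array([[np.cos(a),np.sin(a)],[-np.sin(a),np.cos(a)]])
for p in((198,301),(328,357),(453,252)):
    w=onz(d["scene"],(np.array(p)+.5)/4-.5+[180,130],.1472); print((Rz@(w[:2]-C)*1e3).round(1))
E
```

```text
top [296.1  240.72] 849
scene [277.43 184.3 ] 246
scene [247.74 208.53] 853
scene [261.49 221.97] 431
dot [ 0.3991 -0.1707  0.1463] 0.0002157847013489684 in scale mm [-62.1   1.3]
top dot on plane, scale mm [-62.    1.3]
scene dot on plane, scale mm [-64.2  -0.2]
[-78.7  50. ]
[-78.1 -54.1]
[ 68.  -55.9]
```

>>> jog_arm --deltas '[[[0,-0.01,0.2,0],[0,-0.01,0.45,0],[0,-0.01,0.65,0],[0,-0.01,0.8,0],[0,-0.01,0.8,0],[0,-0.01,0.8,0],[0,-0.01,0.8,0]]]'

```text
t: 7.12
eef_pos: [0.4579, -0.1539, 0.1168]
ee_rot: [-3.141, 0.001, -2.822]
force: [0.8, -0.8, -3.4]
width: 0.0136
gripper_force: 55.0
```

```bash
python3 go.py 0.4584 -0.1524 0.115 198.3
python3 - <<'E'
from station import grab_frame
import cv2,pickle
d={n:grab_frame(n) for n in("scene","top")}; pickle.dump(d,open("f2.pkl","wb"))
a=cv2.resize(d["scene"]["img"][180:270,210:310],None,fx=6.5,fy=6.5,interpolation=cv2.INTER_CUBIC)
cv2.imwrite("pics/s2.png",a[:,:,::-1])
E
python3 off.py f2.pkl .0842
```

```text
t 7.125 pos [ 0.4579 -0.1539  0.1168] rpy [-1.7998e+02  5.0000e-02 -1.6169e+02] F [ 0.8  -0.77 -3.37] w 0.0136 gf 54.99902844429016
delta [-0.016  0.021  0.03 ] turn 0.001
top [295.6  240.71] 741
scene [284.7  171.59] 338
scene [248.24 223.1 ] 854
dot [ 0.3994 -0.1715  0.0985] 0.00022973413270443104 in scale mm [-62.    0.4]
top dot on plane, scale mm [-62.    0.5]
scene dot on plane, scale mm [-63.1  -0.6]
```

View pics/s2.png

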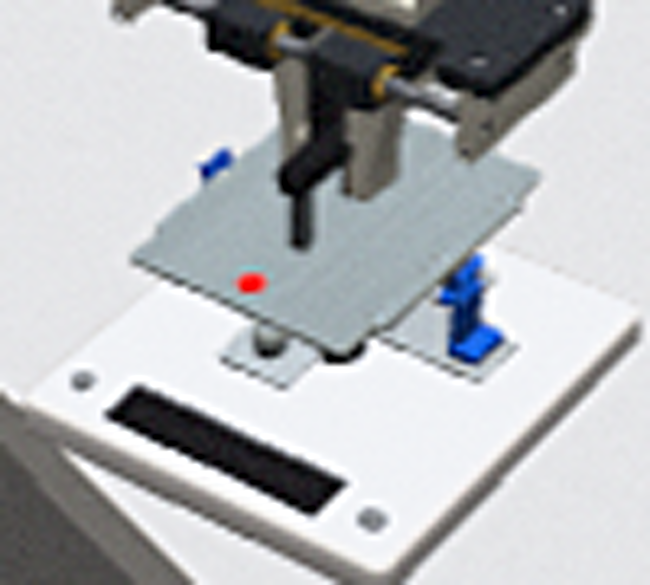

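s2 shows the plate low and square between the clips, dot at (250,283), directly over the front ball. The dot measures (-62, 0.5) mm in the scale frame, so alignment is good. I'll descend gently.

>>> jog_arm --deltas '[[[0,0,0.03,0],[0,0,0.06,0],[0,0,0.08,0],[0,0,0.1,0],[0,0,0.1,0],[0,0,0.1,0]]]'

```text
t: 7.98
eef_pos: [0.4581, -0.1541, 0.111]
ee_rot: [-3.141, 0.001, -2.822]
force: [-1.2, -0.0, 5.1]
width: 0.0134
gripper_force: 55.0
```

>>> jog_arm --deltas '[[[0,0,0,0],[0,0,0,0]]]'

```text
t: 8.22
eef_pos: [0.4581, -0.1541, 0.111]
ee_rot: [-3.141, 0.001, -2.822]
force: [-1.2, -0.1, 4.8]
width: 0.013
gripper_force: 55.0
```

>>> jog_arm --deltas '[[[0,0,0.01,0],[0,0,0.02,0],[0,0,0.02,0]]]'

```text
t: 8.6
eef_pos: [0.4584, -0.1541, 0.1101]
ee_rot: [-3.141, 0.002, -2.822]
force: [-0.8, -0.0, 7.2]
width: 0.0135
gripper_force: 55.0
```

>>> jog_arm --deltas '[[[0,0,0.01,0],[0,0,0.02,0],[0,0,0.02,0]]]'

```text
t: 8.98
eef_pos: [0.4586, -0.1541, 0.1089]
ee_rot: [-3.14, 0.002, -2.822]
force: [-0.5, -0.2, 6.1]
width: 0.0137
gripper_force: 55.0
```

>>> jog_arm --deltas '[[[0,0,0.01,0],[0,0,0.02,0],[0,0,0.02,0]]]'

```text
t: 9.35
eef_pos: [0.4581, -0.1539, 0.107]
ee_rot: [-3.141, 0.001, -2.822]
force: [0.5, -0.4, 2.2]
width: 0.0136
gripper_force: 55.0
```

>>> jog_arm --deltas '[[[0,0,0.01,0],[0,0,0.02,0],[0,0,0.02,0]]]'

```text
t: 9.72
eef_pos: [0.4571, -0.1538, 0.105]
ee_rot: [3.141, -0.001, -2.822]
force: [2.0, -0.1, -2.5]
width: 0.0135
gripper_force: 55.0
```

>>> jog_arm --deltas '[[[0,0,0.01,0],[0,0,0.02,0],[0,0,0.02,0]]]'

```text
t: 10.1
eef_pos: [0.457, -0.1539, 0.1039]
ee_rot: [3.141, -0.001, -2.822]
force: [0.7, -0.2, -4.6]
width: 0.0138
gripper_force: 55.0
```

>>> jog_arm --deltas '[[[0,0,0.01,0],[0,0,0.02,0],[0,0,0.02,0]]]'

```text
t: 10.48
eef_pos: [0.4572, -0.1539, 0.1029]
ee_rot: [3.141, -0.001, -2.822]
force: [-0.6, -0.4, -5.5]
width: 0.0133
gripper_force: 55.0
```

>>> jog_arm --deltas '[[[0,0,0.01,0],[0,0,0.02,0],[0,0,0.02,0]]]'

```text
t: 10.85
eef_pos: [0.4576, -0.154, 0.1021]
ee_rot: [-3.141, 0.0, -2.822]
force: [-0.0, -1.3, -2.2]
width: 0.0134
gripper_force: 55.0
```

```bash
python3 go.py 0.4584 -0.1524 0.1 198.3; python3 -c "
from station import arm;print(arm.get_state()['moment'])"
```

```text
t 10.85 pos [ 0.4576 -0.154   0.1021] rpy [-1.7999e+02  1.0000e-02 -1.6169e+02] F [-0.05 -1.29 -2.16] w 0.0134 gf 55.00104546546936
delta [-0.021  0.021  0.035] turn 0.002
[-0.33718009  0.25320849  0.01453144]
```

>>> jog_arm --deltas '[[[0,0,0.01,0],[0,0,0.02,0],[0,0,0.02,0]]]'

```text
t: 11.22
eef_pos: [0.4579, -0.154, 0.1011]
ee_rot: [-3.141, 0.001, -2.822]
force: [-2.2, -0.9, 3.6]
width: 0.0138
gripper_force: 55.0
```

>>> jog_arm --deltas '[[[0,0,0.01,0],[0,0,0.01,0],[0,0,0.01,0]]]'

```text
t: 11.6
eef_pos: [0.458, -0.154, 0.1007]
ee_rot: [-3.141, 0.001, -2.822]
force: [-2.1, -0.7, 7.0]
width: 0.0136
gripper_force: 55.0
```

```bash
python3 go.py 0.4584 -0.1524 0.1 198.3; python3 -c "
from station import arm;print(arm.get_state()['moment'])"
```

```text
t 11.6 pos [ 0.458  -0.154   0.1007] rpy [-1.7996e+02  5.0000e-02 -1.6168e+02] F [-2.1  -0.71  7.01] w 0.0136 gf 55.004008412361145
delta [-0.014  0.024  0.012] turn 0.004
[-0.15887823  0.78130986  0.06974721]
```

The force now climbs at the load-spring rate, so the plate is seated. I'll ease the press and let go.

>>> jog_arm --deltas '[[[0,0,-0.01,0],[0,0,-0.01,0],[0,0,-0.01,0],[0,0,-0.01,0]]]' --squeeze 5

```text
t: 12.1
eef_pos: [0.4579, -0.1539, 0.1009]
ee_rot: [-3.141, 0.001, -2.822]
force: [0.2, -0.9, 3.7]
width: 0.0138
gripper_force: 5.0
```

>>> jog_arm --deltas '[[[0,0,0,0],[0,0,0,0],[0,0,0,0],[0,0,0,0],[0,0,0,0],[0,0,0,0]]]' --grip 45

```text
t: 12.85
eef_pos: [0.4575, -0.1539, 0.1007]
ee_rot: [3.142, 0.0, -2.822]
force: [0.4, -0.4, -0.4]
width: 0.0452
gripper_force: 0.0
```

```bash
python3 go.py 0.4584 -0.1524 0.1 198.3
```

```text
t 12.85 pos [ 0.4575 -0.1539  0.1007] rpy [ 180.     0.  -161.7] F [ 0.42 -0.44 -0.4 ] w 0.0452 gf 0.0
delta [-0.021  0.019  0.012] turn 0.0
```

Released cleanly. I'll retreat straight up, then clear to the side to look.

>>> jog_arm --deltas '[[[0,0,-0.3,0],[0,0,-1.0,0],[0,0,-1.7,0],[0,0,-2.0,0],[0,0,-2.0,0]]]'

```text
t: 13.48
eef_pos: [0.4583, -0.1539, 0.2221]
ee_rot: [-3.141, 0.003, -2.822]
force: [-0.2, -0.2, -0.7]
width: 0.0449
gripper_force: 0.0
```

```bash
python3 go.py 0.46 0.16 0.22 198.3
```

```text
t 13.475 pos [ 0.4583 -0.1539  0.2221] rpy [-179.95    0.18 -161.7 ] F [-0.2  -0.23 -0.67] w 0.0449 gf 0.0
delta [-1.67   4.958  0.036] turn 0.001
```

>>> jog_arm --deltas '[[[-0.2,0.7,0,0],[-0.6,1.7,0,0],[-0.9,2.7,0,0],[-1.2,3.7,0,0],[-1.5,4.5,0,0],[-1.65,4.9,0,0],[-1.65,4.9,0,0],[-1.65,4.9,0,0]]]'

```text
t: 14.48
eef_pos: [0.4587, 0.1557, 0.2198]
ee_rot: [-3.141, -0.002, -2.822]
force: [0.1, -0.4, -0.4]
width: 0.045
gripper_force: 0.0
```

```bash
python3 - <<'E'
from station import grab_frame
import cv2,pickle,numpy as np
d={n:grab_frame(n) for n in("scene","top")}; pickle.dump(d,open("f3.pkl","wb"))
a=cv2.resize(d["scene"]["img"][180:270,210:310],None,fx=5,fy=5,interpolation=cv2.INTER_CUBIC)
b=cv2.resize(d["top"]["img"][180:270,250:330],None,fx=3.7,fy=3.7,interpolation=cv2.INTER_CUBIC)
o=np.zeros((450,800,3),np.uint8);o[:,:500]=a;o[:b.shape[0],500:500+b.shape[1]]=b
cv2.imwrite("pics/s3.png",o[:,:,::-1])
E
python3 off.py f3.pkl .0685
```

```text
top [295.57 240.72] 760
scene [263.8  147.52] 7151
scene [278.79 172.53] 1984
scene [275.83 184.58] 730
scene [248.51 227.71] 840
dot [ 0.3996 -0.1722  0.0832] 0.00046568427985236395 in scale mm [-62.1  -0.3]
top dot on plane, scale mm [-62.2  -0.1]
scene dot on plane, scale mm [-62.7  -1.1]
```

View pics/s3.png

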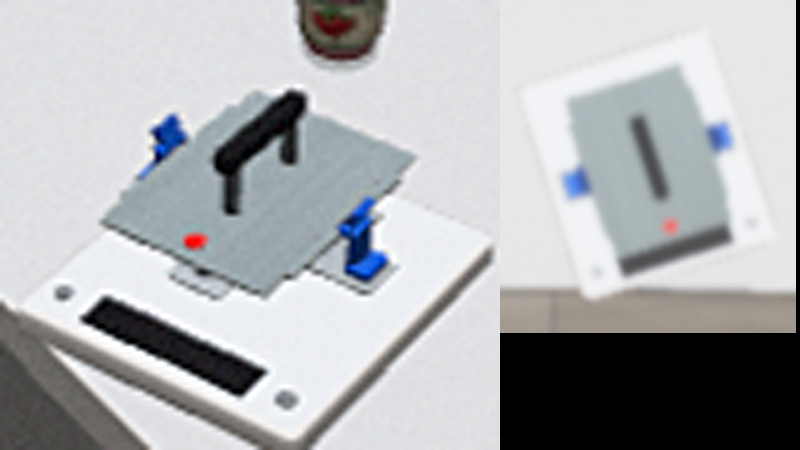

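s3 shows the plate level and square on the scale, the dot at (195,241) on the display side, and both blue clips over its rails. The dot measures (-62.1, -0.3) mm, which is home.

```bash
python3 -c "
from station import arm;print(arm.job_done())"
```

```text
the job is handed in; nothing more can be done
None
```

The plate is back on the scale with its red dot on the display side and both clips snapped over its rails; the highest force I read was about 11 N, the arm is clear, and the job was handed in at about 14.6 s.

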